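# Turn the desk carousel to the highlighters

### The arm

A 6-joint arm with a two-finger parallel gripper is mounted at the origin on the work surface. World frame = base frame: x ahead of the robot, y to its left, z up, the work surface at z = 0. Lengths are in mm, angles in degrees, forces in N, time in s.
With the tool pointing down it reaches from about 300 to 850 mm from the base axis. Payload 4.2 kg.
Tool frame: the origin (TCP) lies at the very end of the fingers, on their centre line; the grasp point (between the pads) lies 19 mm behind it; x points along the fingers, z is the direction in which the jaws open and shut, and the axes are right-handed (so a half turn about x gives the same grasp; the last joint's range is limited). The gripper opens to 91 mm and grips with 3 to 60 N. Pads are 32 mm wide; open, the fingers measure 118 mm over their backs; the gripper's body (76 mm by 178 mm) begins 60 mm behind the grasp point.
Start: joints at [-69.442, 18.312, 89.639, -0, 72.044, -1.146], TCP at [212.643, -534.253, 213.976] pointing down, gripper open.
Joint ranges: [-177.97, 177.97], [-48.28, 115.42], [12.27, 149.76], [-77.06, 257.06], [2.81, 150.46], [-146.56, 146.56]. Speed limits (degrees/s): [147.25, 147.25, 180, 180, 180, 180].

### API

Orientations are given as [roll, pitch, yaw] about the fixed x, y, z axes, in that order (R = Rz(yaw) Ry(pitch) Rx(roll)).
In Python, from workcell import state, grab_frame, camera_info, env, search_frame, place_of gives the robot as it stands.
- The arm moves only by the tool drive_tool, never from a script. Its argument "plan" is a list of rows, each a list of 7 numbers: the turn, a rotation vector about the world's x, y, z in degrees, then the shift along the world's x, y, z in mm, then the finger opening in mm, from 0 to 91.2. In form: [[wx, wy, wz, dx, dy, dz, jaw], ...]. A call has 1 to 10 rows; each row is the pose to reach, as a shift and turn from the pose measured when the call began; what a row does not reach only later rows make up. A row lasts 1/8 s, in which the tool goes at most 62.5 mm and 10.7 degrees, less where a joint would pass 70% of its speed; a pose out of reach is approached as far as the arm can. A call with a gripper value outside its range is refused whole. The fingers move at their own pace and stop on an object; "grip_force" is the grip in N (left out, the last holds). Time passes only in rows, so rows that repeat a pose let the fingers close. It gives the time, the measured TCP pose, the force and the opening at its end, in the units of the state.
- state(): the state, without advancing time (a new reading comes with each control period).
- grab_frame(name): name is "side" or "top"; returns the picture (384x512x3 uint8, red, green, blue); there is no depth.
- camera_info(name): a dict with "intrinsics" (3x3 intrinsics, pixels), "k1" (the pictures are not rectified: a ray, as slopes to the right and down, at radius r is drawn at 1 + k1 r^2 times it, then the intrinsics apply), "origin" and "orientation" of the camera in the world. Camera axes: x right, y down, z forward; pixel columns grow to the right and rows downward; lengths in mm; the calibration is good to about 2 mm. A picture is of the moment at which its call begins. camera_info takes no time and is no camera call.
- env.job_done(): hands the job in, once; it reports no verdict.
Trained networks look in the newest picture that a camera, given by its name, has taken for a name from the list of things; names that differ only in an ending like _2 or _b are one class to them, and where a whole thing is asked for, a point or a joint stands for the part that bears it (a point fixed in the world has none). Each returns a list of dicts, best first, with "p" (0 to 1); they miss things now and then, are a little off and sometimes report something else, mostly with a low value. They report only what shows in the picture. A call takes as long as a camera call. They do not tell look-alikes from the thing itself.
- search_frame(camera, label): "rect" ([left, top, right, bottom] as shares, 0 to 1, of the picture: columns of its width, rows of its height, round what is visible of it).
- place_of(camera, label): "location" ([column, row] as shares, 0 to 1, of the picture: columns of its width, rows of its height: a listed point, or the origin of a listed thing).
The state is a dict: "time_s": time; "qpos": joint angles; "qvel": joint speeds; "effort": joint torques, N m; "ee_pos": TCP position; "ee_rot": TCP orientation; "force": force on the tool from outside, world axes, zero at the start; "torque": the same for the moment, N m; "gripper_width": finger opening in mm.
Only numpy, scipy, OpenCV 4.12 (cv2) and the standard library are available. Lean on these libraries where they do the work, as an engineer would, in place of code of your own. Each camera call takes 0.05 s, during which the arm holds its last target. There are 200 camera calls.

### The job

Turn the desk carousel by gently pushing the wooden tabs on its rim with your fingers, until the yellow pot of highlighters faces front, squarely in line with the red pointer on the carousel's foot, and leave it at rest there. Grip and lift nothing, do not touch the pots, which stay standing in their places on the tray, and leave the bottle, phone, book and eraser where they are.

Things in the scene. Friction and masses are not known exactly. Their poses are not given: they have to be found in the camera images.
- foot: Fixed foot of the carousel, a grey disc 190 mm across lying on the desk. Origin on the turning axis at desk height, z up. Its -x axis is the carousel's front: a flat red pointer (50 mm long, 34 mm wide, 6 mm high) lies on the desk from 175 to 225 mm from the axis along -x, joined to the foot by a grey strip 4 mm high.
- tray (a joint): Turning of the tray about the foot's vertical axis, rad, counter-clockwise from above positive, without stops, 0 at the start of the episode (it does not tell where any pot is). Stiff bearing: about 0.12 N m (0.8 N at the tabs) turns it and it stops almost at once when no longer pushed.
- tray_mid (a point): Centre of the turning tray, on the axis at its underside, 22 mm above the desk; z up, x and y turn with it. White disc 250 mm across, grey felt top 40 mm above the desk. Eight wooden tabs stick out radially from the rim, at 22.5, 67.5, 112.5 ... degrees from its x axis, each 14 mm wide, 125 to 165 mm from the axis, 22 to 50 mm above the desk. Free space between the tabs down to the desk.
- yellow_pot_center (a point): Centre (half-way up) of the yellow pot with three thick yellow highlighters, the one to bring to the front, loose, 68 mm high, 50 mm across at the foot and 56 mm at the mouth, about 0.12 kg; the pens in it reach about 137 mm above its foot. It stands on the tray with its axis 60 mm from the turning axis; z is up.
- blue_pot_center (a point): Centre (half-way up) of the blue pot of pens, loose, 68 mm high, 50 mm across at the foot and 56 mm at the mouth, about 0.12 kg; the pens in it reach about 137 mm above its foot. It stands on the tray with its axis 60 mm from the turning axis; z is up.
- white_pot_center (a point): Centre (half-way up) of the white pot of pens, loose, 68 mm high, 50 mm across at the foot and 56 mm at the mouth, about 0.12 kg; the pens in it reach about 137 mm above its foot. It stands on the tray with its axis 60 mm from the turning axis; z is up.
- green_pot_center (a point): Centre (half-way up) of the green pot of pencils, loose, 68 mm high, 50 mm across at the foot and 56 mm at the mouth, about 0.12 kg; the pens in it reach about 137 mm above its foot. It stands on the tray with its axis 60 mm from the turning axis; z is up.
- bottle_center (a point): Middle of the loose stoppered glass water bottle, 74 mm across, 227 mm high.
- phone_center (a point): About the middle of the phone with red case leaning on its black stand (stand foot 90 x 75 mm, 160 mm high), loose.
- book_center (a point): Middle of the closed blue textbook lying on the desk, 260 x 190 x 36 mm, loose.
- eraser_center (a point): Middle of the loose blue and white eraser lying on the desk, 57 x 24 x 13 mm, 30 g.
Things that resemble listed ones, but are neither listed nor needed, are in the scene too. Of the things that look like the part that bears yellow_pot_center, the middle-sized one is meant.

How it is judged (in metres and radians):
At the end, for the whole second after the job is handed in: The yellow pot stands on the front side of the carousel with its centre within 11 mm (about 10 degrees) of the line from the turning axis through the red pointer, the tray is at rest (under 0.05 rad/s), and all four pots stand upright (tilt under 0.15 rad) in their places on the tray (y of yellow_pot_center in the frame of foot between -0.011 and 0.011 m and x of yellow_pot_center in the frame of foot below -0.045 m and velocity of joint tray between -0.05 and 0.05 rad/s and angle between each of yellow_pot_center, blue_pot_center, white_pot_center, green_pot_center's own z axis and vertical below 0.15 rad and z of each of yellow_pot_center, blue_pot_center, white_pot_center, green_pot_center in the frame of foot below 0.08 m and horizontal distance between each of yellow_pot_center, blue_pot_center, white_pot_center, green_pot_center and foot below 0.075 m); the robot touches nothing.
It fails at once if a pot is touched by the robot (contact force between any of the fingers, the arm and pot_yellow above 0.5 N or contact force between any of the fingers, the arm and pot_blue above 0.5 N or contact force between any of the fingers, the arm and pot_white above 0.5 N or contact force between any of the fingers, the arm and pot_green above 0.5 N).
It fails at once if a pot is lifted, tipped or shifted off its place on the tray (z of any of yellow_pot_center, blue_pot_center, white_pot_center, green_pot_center in the frame of foot above 0.084 m or z of any of yellow_pot_center, blue_pot_center, white_pot_center, green_pot_center in the frame of foot below 0.064 m or angle between any of yellow_pot_center, blue_pot_center, white_pot_center, green_pot_center's own z axis and vertical above 0.2 rad or horizontal distance between any of yellow_pot_center, blue_pot_center, white_pot_center, green_pot_center and foot above 0.08 m or horizontal distance between any of yellow_pot_center, blue_pot_center, white_pot_center, green_pot_center and foot below 0.042 m).
It fails at once if the bottle, phone, book or eraser is moved (15 mm) (distance of any of bottle_center, phone_center, book_center, eraser_center from where it was at the start of the episode above 0.015 m).
It fails at once if the carousel is flung round (faster than 3 rad/s) (velocity of joint tray above 3 rad/s or velocity of joint tray below -3 rad/s).
It also fails if it takes over 64 s, if anything falls off the work surface, if the arm or the gripper's body presses on something with over 40 N, if the wrist force passes 120 N, or if a joint passes its speed limit or range.

## Working session

There is one attempt and no reset: what is moved stays moved. The work goes in short steps, Python scripts to look and compute and a tool call to move; the robot and the scene stay as the last step left them, time stands still between calls to the robot, and variables do not carry over. Pictures are saved under pics/ and viewed, about 8 in all and at most 12, crops included, and the job is handed in when it is done.

Besides the shell and the picture viewer there is one more tool, called as name([rows], argument=value, ...), one row to a line, values as JSON. drive_tool: Moves the arm, as the interface text tells. Its arguments: {"type":"object","properties":{"plan":{"type":"array"},"grip_force":{"type":"number"}},"required":["plan"]}

```bash
mkdir -p pics; cat > h.py <<'E'
import numpy as np,cv2
from workcell import *
def R(rpy):
    from scipy.spatial.transform import Rotation as Ro
    return Ro.from_euler('xyz',rpy,degrees=True).as_matrix()
def cam(n):
    c=camera_info(n);o=np.array(c['orientation'],float)
    M=o if o.shape==(3,3) else R(o)
    return np.array(c['intrinsics']),c['k1'],np.array(c['origin'],float),M
def px2w(n,u,v,z):
    K,k,o,M=cam(n);d=np.array([(u-K[0,2])/K[0,0],(v-K[1,2])/K[1,1]]);s=d.copy()
    for _ in range(20): s=d/(1+k*(s@s))
    r=M@np.array([s[0],s[1],1]);return o+r*(z-o[2])/r[2]
def w2px(n,p):
    K,k,o,M=cam(n);c=M.T@(np.array(p,float)-o);s=c[:2]/c[2];s=s*(1+k*(s@s))
    return K[0,0]*s[0]+K[0,2],K[1,1]*s[1]+K[1,2]
E
python3 - <<'E'
from h import *
print(camera_info('top'),camera_info('side'),state())
for n in('top','side'):
    cv2.imwrite(f'pics/{n}0.png',cv2.resize(grab_frame(n)[...,::-1],(800,600),interpolation=cv2.INTER_CUBIC))
    for l in('foot','tray_mid','yellow_pot_center','bottle_center','phone_center','book_center','eraser_center'):
        print(n,l,[(round(d['p'],2),[round(x*s) for x,s in zip(d['location'],(512,384))]) for d in place_of(n,l)])
E
```

```text
{'intrinsics': array([[385.8038875 ,   0.        , 253.24317738],
       [  0.        , 385.8038875 , 182.42124243],
       [  0.        ,   0.        ,   1.        ]]), 'k1': -0.06556369141876715, 'origin': array([ 430.61163254,   48.38334607, 1156.26748831]), 'orientation': array([-170.29456527,   -1.52919557,  -91.36465415])} {'intrinsics': array([[365.70431782,   0.        , 257.79919509],
       [  0.        , 365.70431782, 184.37268457],
       [  0.        ,   0.        ,   1.        ]]), 'k1': -0.03409929601023331, 'origin': array([289.10572665, 867.29981974, 701.98407123]), 'orientation': array([-124.12382833,   -1.36170272, -157.96028284])} {'time_s': 0.0, 'qpos': array([-6.94426715e+01,  1.83503950e+01,  8.97069525e+01, -2.26118595e-03,
        7.20443211e+01, -1.14611570e+00]), 'qvel': array([-0.02651896, -0.03022463,  0.02557262,  0.01247677, -0.01191387,
        0.00526974]), 'effort': array([ 4.53668545e-04, -4.12453759e+01, -2.31981486e+01,  7.29840738e-02,
        4.57302493e-02, -1.32329283e-04]), 'ee_pos': array([ 212.44251085, -533.7605985 ,  213.12908013]), 'ee_rot': array([-179.93475832,   89.89830864,  111.76938492]), 'force': array([ 0.35599076,  0.56161962, -0.32394686]), 'torque': array([-0.01529914, -0.04311674, -0.04004563]), 'gripper_width': 91.31383844143191}
top foot [(0.43, [388, 195])]
top tray_mid [(0.84, [233, 182])]
top yellow_pot_center [(0.94, [242, 161]), (0.64, [238, 110]), (0.6, [314, 140])]
top bottle_center [(0.71, [129, 175])]
top phone_center [(0.9, [388, 192])]
top book_center [(0.84, [112, 263]), (0.57, [382, 266])]
top eraser_center [(0.63, [379, 266])]
side foot []
side tray_mid [(0.82, [251, 210]), (0.26, [267, 207])]
side yellow_pot_center [(0.8, [243, 161]), (0.74, [233, 190]), (0.65, [187, 190])]
side bottle_center [(0.75, [193, 250])]
side phone_center [(0.87, [308, 137])]
side book_center [(0.6, [279, 346])]
side eraser_center [(0.45, [360, 166])]
```

View pics/top0.png

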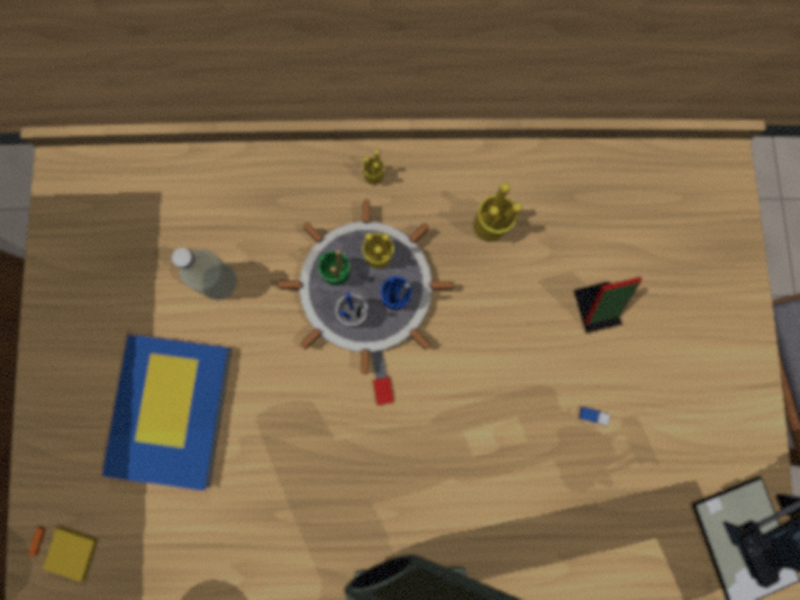

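View pics/side0.png

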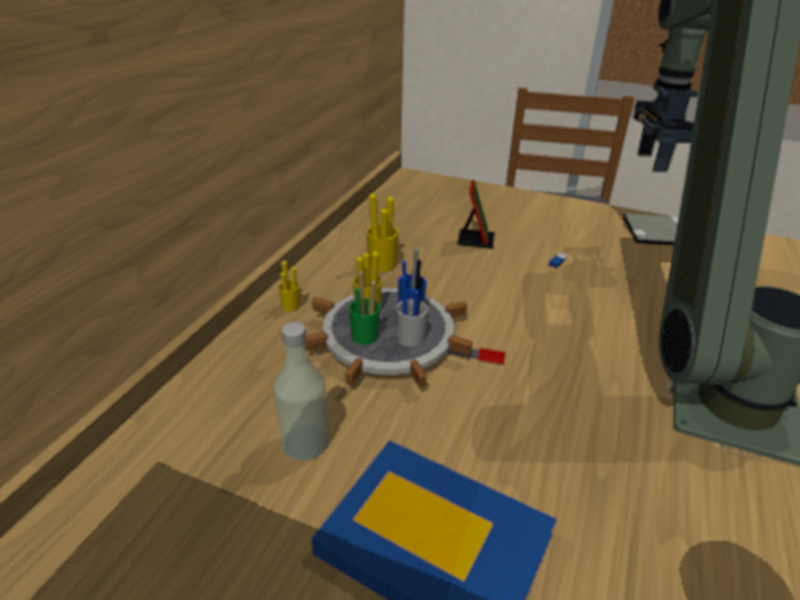

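Pictures show three yellow pots: a small one off the tray at (375,168), a large one off the tray at (495,215), and the middle-sized one standing on the tray at (378,248). The one on the tray is meant. The pointer is at (383,390). Next I fit the axis, pointer and tabs.

```bash
cat > fit.py <<'E'
from h import *
from scipy.optimize import least_squares
def comps(m,lo,hi):
    n,l,s,c=cv2.connectedComponentsWithStats(m.astype(np.uint8)); 
    return [c[i] for i in range(1,n) if lo<s[i,4]<hi]
def measure(tag,view=True):
    im=grab_frame('top');hsv=cv2.cvtColor(im,cv2.COLOR_RGB2HSV).astype(int);H,S,V=hsv[...,0],hsv[...,1],hsv[...,2]
    yy,xx=np.mgrid[:384,:512];near=np.hypot(xx-234,yy-183)<90
    red=comps(((H<5)|(H>174))&(S>180)&(V>90)&near,25,600)
    ax0=np.array([234.,183.])
    white=(S<60)&(V>120)&near
    yel=comps((H>24)&(H<36)&(S>130)&(V>60)&(np.hypot(xx-234,yy-183)<44),15,600)
    tabs=comps((H>=4)&(H<16)&(S>120)&(V<185)&(np.hypot(xx-234,yy-183)<62)&(np.hypot(xx-234,yy-183)>38),12,200)
    P=np.array([px2w('top',*t,48)[:2] for t in tabs]).reshape(-1,2)
    print('red',[px2w('top',*c,6)[:2].round(1) for c in red]);print('yel',[px2w('top',*c,75)[:2].round(1) for c in yel]);print('tabs',P.round(1).tolist())
    if view: cv2.imwrite(f'pics/{tag}.png',cv2.resize(im[110:270,140:330,::-1],(760,640))[:600])
    return im,P,red
if __name__=='__main__':
    im,P,red=measure('c0')
    f=lambda q:[np.hypot(*(p-q[:2]))-q[2] for p in P]
    r=least_squares(f,[550,90,145],loss='soft_l1');q=r.x;print('circle',q.round(1),np.round(r.fun,1))
    print('tab ang',np.degrees(np.arctan2(P[:,1]-q[1],P[:,0]-q[0])).round(1))
    for l in('tray_mid','yellow_pot_center'):
      for n,z in(('top',22 if l[0]=='t' else 74),('side',22 if l[0]=='t' else 74)):
        grab_frame(n)
        for d in place_of(n,l): print(l,n,round(d['p'],2),px2w(n,d['location'][0]*512,d['location'][1]*384,z).round(1))
E
python3 fit.py
```

```text
red [array([425.8,  42. ])]
yel [array([705.1,  63.9]), array([705.4,  38.2]), array([684.8,  47.3]), array([663.2,  50.7])]
tabs [[765.8, 68.0], [725.8, 170.3], [721.6, -32.4], [625.6, 216.2], [618.5, -72.1], [523.0, 175.4], [518.8, -28.2], [478.5, 75.1]]
circle [622.2  71.6 143.8] [-0.  -0.6  0.2  0.9  0.  -0.2 -0.  -0.1]
tab ang [  -1.4   43.6  -46.3   88.6  -91.5  133.7 -136.   178.6]
tray_mid top 0.68 [620.9  69.1  22. ]
tray_mid side 0.84 [613.2  77.8  22. ]
yellow_pot_center top 0.69 [ 736.4 -166.    74. ]
yellow_pot_center top 0.47 [844.4  56.1  74. ]
yellow_pot_center top 0.47 [596.8   9.1  74. ]
yellow_pot_center side 0.87 [800.8 114.4  74. ]
yellow_pot_center side 0.86 [669.9  54.4  74. ]
yellow_pot_center side 0.58 [ 732.6 -130.6   74. ]
```

View pics/c0.png

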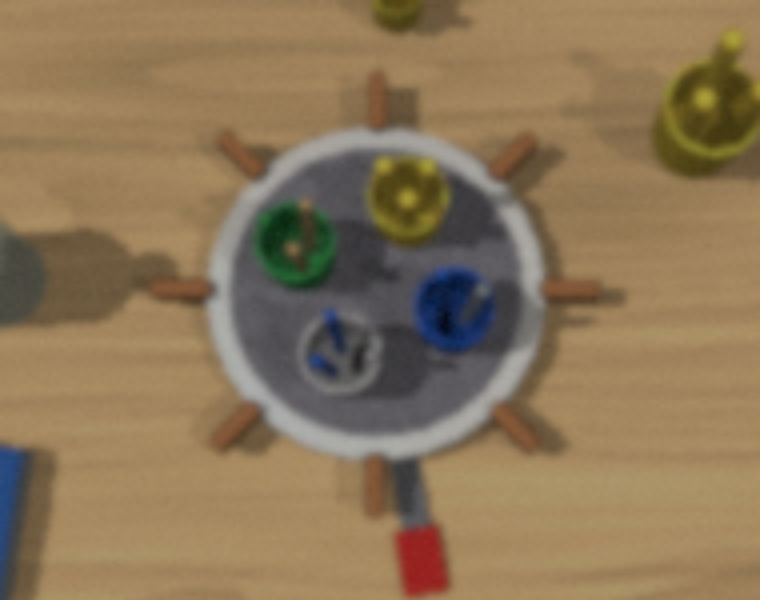

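```bash
python3 - <<'E'
from h import *
for n,(a,b) in dict(g=(296,240),y=(409,196),b=(455,310),w=(341,353)).items():
    p=px2w('top',140+a/4,110+b/4,106)[:2]-[622.2,71.6];print(n,p.round(1),np.hypot(*p).round(1),np.degrees(np.arctan2(p[1],p[0])).round(1))
print(px2w('top',129,170,120),px2w('top',112,263,36),px2w('top',*(130/800*512,345/600*384),36),px2w('top',230/800*512,345/600*384,36))
E
```

```text
g [24.4 52.5] 57.9 65.0
y [ 54.3 -26.4] 60.4 -26.0
b [-26.8 -56.6] 62.6 -115.4
w [-55.1  22.2] 59.4 158.0
[648.21769638 355.70250884 120.        ] [396.28157519 422.206235    36.        ] [518.0269868  510.31054872  36.        ] [514.82751417 323.39672667  36.        ]
```

```bash
cat > plan.py <<'E'
from h import *
import sys
def pose():
    s=state();M=R(s['ee_rot']);return s['ee_pos'],np.degrees(np.arctan2(M[1,2],M[0,2])),s
if __name__=='__main__':
    p,j,s=pose();print(p.round(1),'jaw',j.round(1),'q',s['qpos'].round(1),'F',s['force'].round(1),'t',s['time_s'])
    for a in map(float,sys.argv[1:]):
        r=152;w=(a+90-j+90)%180-90;t=np.radians(a)
        d=np.array([622.2+r*np.cos(t),71.6+r*np.sin(t)])-p[:2];print(a,'wz',round(w,1),'alt',round(w-180*np.sign(w),1),'d',d.round(1))
E
python3 plan.py 290 210 130
```

```text
[ 212.7 -534.3  214. ] jaw -68.3 q [-69.4  18.3  89.6   0.   72.   -1.1] F [ 0.3 -0.2 -0.1] t 1.25
290.0 wz 88.3 alt -91.7 d [461.5 463. ]
210.0 wz 8.3 alt -171.7 d [277.9 529.9]
130.0 wz -71.7 alt 108.3 d [311.8 722.3]
```

drive_tool([
  [0, 0, 8, 30, 30, 8, 0],
  [0, 0, 16, 68, 68, 16, 0],
  [0, 0, 25, 108, 108, 20, 0],
  [0, 0, 34, 148, 148, 20, 0],
  [0, 0, 43, 188, 188, 20, 0],
  [0, 0, 52, 228, 228, 20, 0],
  [0, 0, 61, 268, 268, 20, 0],
  [0, 0, 70, 308, 308, 20, 0],
  [0, 0, 79, 345, 345, 20, 0],
  [0, 0, 88, 380, 380, 20, 0],
])

```text
time_s: 2.5
ee_pos: [593.9, -152.7, 234.0]
ee_rot: [-45.7, 90.0, -25.7]
force: [-0.1, 0.3, 0.7]
gripper_width: 0.7
```

```bash
python3 plan.py 290
```

```text
[ 593.9 -152.7  234. ] jaw 20.0 q [-15.5  21.2  82.4  -0.   76.4 -35.5] F [-0.1  0.3  0.7] t 2.5
290.0 wz -0.0 alt 180.0 d [80.3 81.5]
```

drive_tool([
  [0, 0, 2, 30, 30, 0, 0],
  [0, 0, 4, 62, 62, 0, 0],
  [0, 0, 5, 80, 81, 0, 0],
  [0, 0, 5, 80, 81, -25, 0],
  [0, 0, 5, 80, 81, -65, 0],
  [0, 0, 5, 80, 81, -105, 0],
  [0, 0, 5, 80, 81, -145, 0],
  [0, 0, 5, 80, 81, -185, 0],
  [0, 0, 5, 80, 81, -208, 0],
  [0, 0, 5, 80, 81, -208, 0],
])

```text
time_s: 3.75
ee_pos: [672.3, -71.5, 23.8]
ee_rot: [149.5, 89.7, 174.5]
force: [-0.5, 0.1, 0.4]
gripper_width: 0.3
```

```bash
python3 plan.py 290 286 282 278 274 270 266 261 256 251 246; python3 - <<'E'
from h import *
cv2.imwrite('pics/c1.png',cv2.resize(grab_frame('top')[80:300,120:400,::-1],(760,600)))
E
```

```text
[672.3 -71.5  23.8] jaw 25.0 q [ -7.   36.2  88.6  -0.   55.5 -32.1] F [-0.5  0.1  0.4] t 3.75
290.0 wz -5.0 alt 175.0 d [1.9 0.3]
286.0 wz -9.0 alt 171.0 d [-8.2 -3. ]
282.0 wz -13.0 alt 167.0 d [-18.5  -5.5]
278.0 wz -17.0 alt 163.0 d [-29.   -7.4]
274.0 wz -21.0 alt 159.0 d [-39.5  -8.5]
270.0 wz -25.0 alt 155.0 d [-50.1  -8.9]
266.0 wz -29.0 alt 151.0 d [-60.7  -8.5]
261.0 wz -34.0 alt 146.0 d [-73.9  -7. ]
256.0 wz -39.0 alt 141.0 d [-86.9  -4.3]
251.0 wz -44.0 alt 136.0 d [-99.6  -0.6]
246.0 wz -49.0 alt 131.0 d [-112.     4.3]
```

View pics/c1.png

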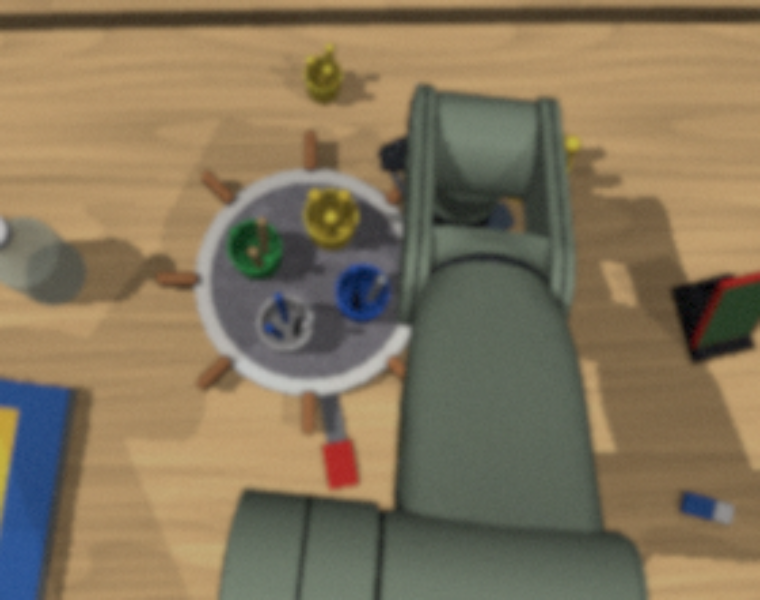

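The tool stands between the tabs on the right and nothing has moved. I start the clockwise sweep.

drive_tool([
  [0, 0, -4, -8, -3, 0, 0],
  [0, 0, -7, -18, -5, 0, 0],
  [0, 0, -11, -29, -7, 0, 0],
  [0, 0, -15, -39, -8, 0, 0],
  [0, 0, -18, -50, -9, 0, 0],
  [0, 0, -22, -61, -8, 0, 0],
  [0, 0, -27, -74, -7, 0, 0],
  [0, 0, -31, -87, -4, 0, 0],
  [0, 0, -36, -100, 0, 0, 0],
  [0, 0, -41, -112, 4, 0, 0],
])

```text
time_s: 5.05
ee_pos: [563.4, -68.1, 27.9]
ee_rot: [11.8, 89.7, -4.4]
force: [0.8, -0.4, -1.0]
gripper_width: 0.6
```

```bash
python3 plan.py 246 241 236 231 226 221 216 211 206 201 196; python3 - <<'E'
from h import *
cv2.imwrite('pics/c2.png',cv2.resize(grab_frame('top')[80:300,120:400,::-1],(760,600)))
E
```

```text
[563.4 -68.1  27.9] jaw -16.1 q [ -8.1  27.7 104.8   0.   47.2   8.1] F [ 0.8 -0.4 -1. ] t 5.05
246.0 wz -7.9 alt 172.1 d [-3.1  0.8]
241.0 wz -12.9 alt 167.1 d [-14.9   6.7]
236.0 wz -17.9 alt 162.1 d [-26.2  13.7]
231.0 wz -22.9 alt 157.1 d [-36.9  21.5]
226.0 wz -27.9 alt 152.1 d [-46.8  30.3]
221.0 wz -32.9 alt 147.1 d [-55.9  39.9]
216.0 wz -37.9 alt 142.1 d [-64.2  50.3]
211.0 wz -42.9 alt 137.1 d [-71.5  61.4]
206.0 wz -47.9 alt 132.1 d [-77.8  73. ]
201.0 wz -52.9 alt 127.1 d [-83.1  85.2]
196.0 wz -57.9 alt 122.1 d [-87.3  97.8]
```

View pics/c2.png

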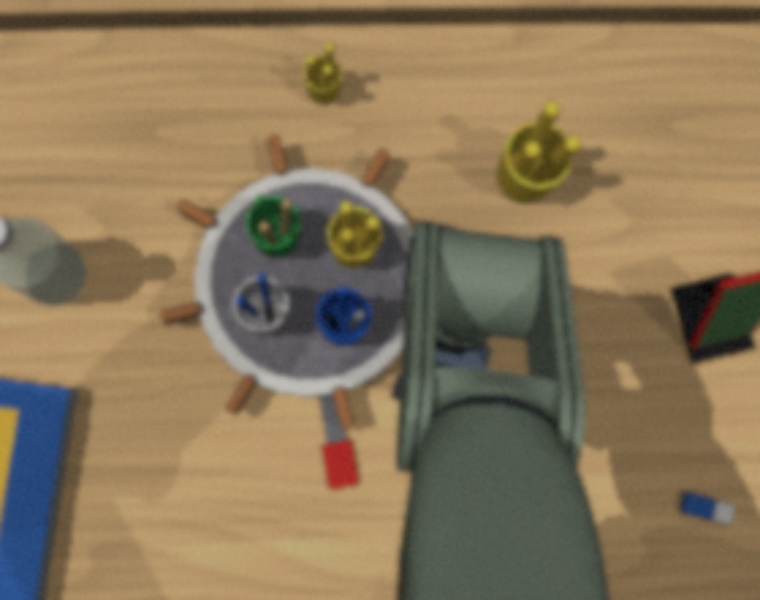

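The tray has turned clockwise by roughly 27° and the pots are standing. I continue.

drive_tool([
  [0, 0, -5, -15, 7, -2, 0],
  [0, 0, -9, -26, 14, -4, 0],
  [0, 0, -14, -37, 21, -4, 0],
  [0, 0, -18, -47, 30, -4, 0],
  [0, 0, -23, -56, 40, -4, 0],
  [0, 0, -28, -64, 50, -4, 0],
  [0, 0, -32, -71, 61, -4, 0],
  [0, 0, -37, -78, 73, -4, 0],
  [0, 0, -41, -83, 85, -4, 0],
  [0, 0, -46, -87, 98, -4, 0],
])

```text
time_s: 6.35
ee_pos: [476.0, 30.8, 25.3]
ee_rot: [50.6, 89.7, -11.8]
force: [1.3, -1.7, 1.0]
gripper_width: 0.5
```

```bash
python3 plan.py 196 191 186 181 176 171 166 161 156 151 146
```

```text
[476.   30.8  25.3] jaw -62.3 q [ 2.40e+00  2.16e+01  1.17e+02 -1.00e-01  4.11e+01  6.48e+01] F [ 1.3 -1.7  1. ] t 6.35
196.0 wz -11.7 alt 168.3 d [ 0.1 -1.1]
191.0 wz -16.7 alt 163.3 d [-3.  11.8]
186.0 wz -21.7 alt 158.3 d [-5.  24.9]
181.0 wz -26.7 alt 153.3 d [-5.8 38.2]
176.0 wz -31.7 alt 148.3 d [-5.4 51.4]
171.0 wz -36.7 alt 143.3 d [-3.9 64.6]
166.0 wz -41.7 alt 138.3 d [-1.3 77.6]
161.0 wz -46.7 alt 133.3 d [ 2.5 90.3]
156.0 wz -51.7 alt 128.3 d [  7.3 102.6]
151.0 wz -56.7 alt 123.3 d [ 13.3 114.5]
146.0 wz -61.7 alt 118.3 d [ 20.2 125.8]
```

drive_tool([
  [0, 0, -5, -3, 12, -1, 0],
  [0, 0, -9, -5, 25, -1, 0],
  [0, 0, -14, -6, 38, -1, 0],
  [0, 0, -18, -5, 51, -1, 0],
  [0, 0, -23, -4, 65, -1, 0],
  [0, 0, -28, -1, 78, -1, 0],
  [0, 0, -32, 3, 90, -1, 0],
  [0, 0, -37, 7, 103, -1, 0],
  [0, 0, -41, 13, 115, -1, 0],
  [0, 0, -44, 18, 122, -1, 0],
])

```text
time_s: 7.6
ee_pos: [495.2, 153.6, 25.7]
ee_rot: [68.6, 89.6, -37.7]
force: [-0.9, -0.2, 0.0]
gripper_width: 0.4
```

```bash
python3 plan.py 146 142 138 134 130 126; python3 - <<'E'
from fit import *
measure('c3',0)
E
python3 - <<'E'
from h import *
cv2.imwrite('pics/c3.png',cv2.resize(grab_frame('top')[110:270,140:340,::-1],(750,600)))
E
```

```text
[495.2 153.6  25.7] jaw -106.3 q [ 16.2  24.5 111.5  -0.4  43.8 122.8] F [-0.9 -0.2  0. ] t 7.6
146.0 wz -17.7 alt 162.3 d [1. 3.]
142.0 wz -21.7 alt 158.3 d [ 7.2 11.6]
138.0 wz -25.7 alt 154.3 d [14.1 19.7]
134.0 wz -29.7 alt 150.3 d [21.4 27.4]
130.0 wz -33.7 alt 146.3 d [29.3 34.5]
126.0 wz -37.7 alt 142.3 d [37.7 41. ]
red [array([425.5,  42. ])]
yel [array([590.4,  49.2]), array([554.6,  48.7])]
tabs [[765.1, 79.9], [729.6, -23.8], [717.7, 178.9], [630.3, -71.2], [613.5, 214.2], [526.5, -36.1], [474.6, 63.3]]
```

View pics/c3.png

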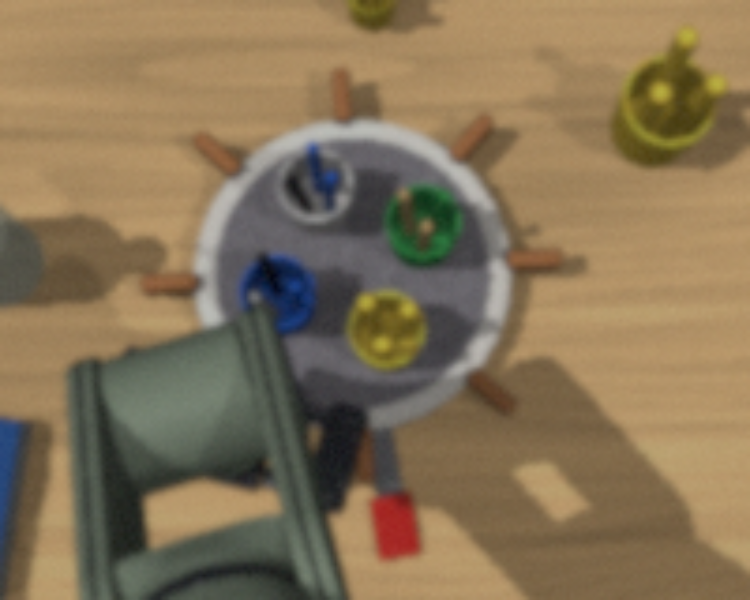

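Tab angles give −130° turned, so the pot is at 205° and the pointer at 188.6°, leaving about 16.5°. The picture agrees: yellow at (387,328) is a little short of the line to the pointer at (397,525).

drive_tool([
  [0, 0, -3, 7, 11, -1, 0],
  [0, 0, -6, 13, 19, -1, 0],
  [0, 0, -9, 20, 26, -1, 0],
  [0, 0, -11, 25, 31, -1, 0],
  [0, 0, -12, 28, 34, -1, 0],
  [0, 0, -12, 28, 34, -1, 0],
])

```text
time_s: 8.45
ee_pos: [524.4, 187.8, 25.1]
ee_rot: [86.0, 89.5, -32.2]
force: [1.0, -1.8, 0.3]
gripper_width: 0.5
```

```bash
python3 plan.py 150 140 135 130 125; python3 - <<'E'
from fit import *
im,P,red=measure('c4',0);a=np.degrees(np.arctan2(P[:,1]-71.6,P[:,0]-622.2));print(a.round(1),np.hypot(P[:,1]-71.6,P[:,0]-622.2).round())
E
```

```text
[524.4 187.8  25.1] jaw -118.2 q [ 18.7  27.2 106.4  -0.5  46.1 137.3] F [ 1.  -1.8  0.3] t 8.45
150.0 wz -1.8 alt 178.2 d [-33.8 -40.2]
140.0 wz -11.8 alt 168.2 d [-18.7 -18.5]
135.0 wz -16.8 alt 163.2 d [-9.7 -8.8]
130.0 wz -21.8 alt 158.2 d [0.1 0.2]
125.0 wz -26.8 alt 153.2 d [10.6  8.3]
red [array([425.6,  41.7])]
yel [array([586.1,  72.8])]
tabs [[761.2, 36.2], [745.3, 145.0], [695.3, -51.8], [657.2, 211.4], [586.7, -66.9], [497.8, -2.0], [483.1, 107.1]]
[ -14.3   30.8  -59.3   75.9 -104.4 -149.4  165.7] [143. 143. 143. 144. 143. 145. 144.]
```

The pot is now at about 187.5° against 188.6°, which is within tolerance. I back off the tab and rise straight up.

drive_tool([
  [0, 0, 0, -6, -6, 0, 0],
  [0, 0, 0, -13, -12, 0, 0],
  [0, 0, 0, -14, -13, 20, 0],
  [0, 0, 0, -14, -13, 60, 0],
  [0, 0, 0, -14, -13, 110, 0],
  [0, 0, 0, -14, -13, 160, 0],
  [0, 0, 0, -14, -13, 210, 0],
  [0, 0, 0, -50, -13, 230, 0],
  [0, 0, 0, -100, -13, 230, 0],
  [0, 0, 0, -140, -13, 230, 0],
])

```text
time_s: 9.75
ee_pos: [381.7, 174.0, 254.9]
ee_rot: [83.1, 89.6, -35.1]
force: [-0.7, 1.1, 0.4]
gripper_width: 0.2
```

```bash
python3 plan.py; python3 - <<'E'
from fit import *
im,P,red=measure('c5',0);a=np.degrees(np.arctan2(P[:,1]-71.6,P[:,0]-622.2));print(a.round(1))
cv2.imwrite('pics/c5.png',cv2.resize(im[110:270,140:340,::-1],(750,600)))
E
```

```text
[381.7 174.  254.9] jaw -118.2 q [ 23.2   2.4 103.9  -0.4  73.5 141.5] F [-0.7  1.1  0.4] t 9.75
red [array([426. ,  42.6])]
yel [array([580. ,  61.1]), array([549.8,  68.1])]
tabs [[761.8, 36.1], [746.1, 145.2], [695.7, -52.5], [657.3, 211.2], [586.5, -67.2], [548.9, 194.1], [499.6, -2.0], [482.8, 106.5]]
[ -14.3   30.7  -59.4   75.9 -104.4  120.9 -149.   166. ]
```

View pics/c5.png

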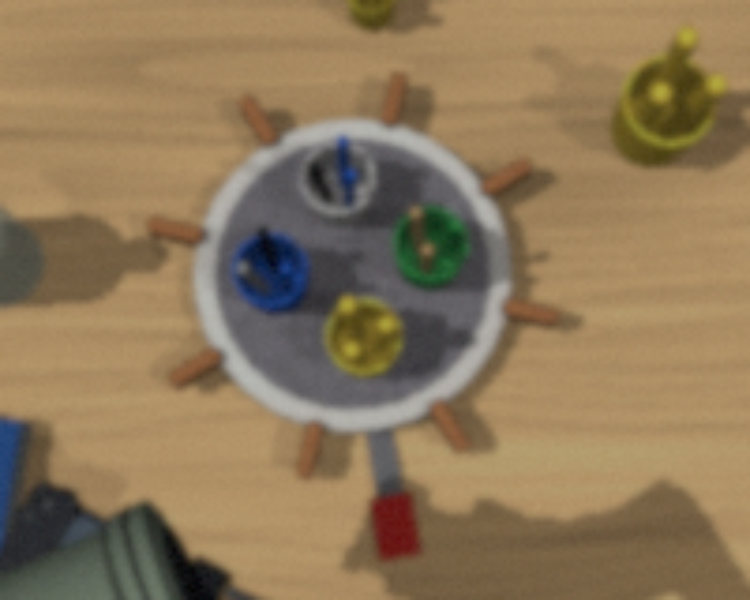

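```bash
python3 - <<'E'
from h import *
p=px2w('top',140+365/3.75,110+337/3.75,106)[:2]-[622.2,71.6];q=np.array([425.8,42.2])-[622.2,71.6];q/=np.hypot(*q)
print(p,'off-line mm',p[0]*q[1]-p[1]*q[0],'along',p@q)
E
```

```text
[-60.24276004 -10.78278455] off-line mm -1.7453279482161168 along 61.17525978862125
```

```bash
python3 -c "
from workcell import env
print(env.job_done())"
```

```text
the job is handed in; nothing more can be done
None
```

The yellow pot of highlighters now faces front, in line with the red pointer, and I have handed the job in. The hand-in reports no verdict.

- **What I did:** I pushed one tab clockwise with closed fingers, from the right side round past the front. The tray turned about 148° at under 1 rad/s. Then I backed off the tab and lifted the arm clear, at about 9.8 s on the clock.
- **Alignment:** In the last top picture the yellow pot's rim is about 1.7 mm off the pointer line, 61 mm out from the axis. The tab angles agree, giving about 1° off against a tolerance of 10°.
- **Rest:** The tab angles were unchanged after the fingers left, so the tray was still. All four pots looked upright in their places.
- **Force:** The readings stayed at a few newtons.
- **Disagreement:** The pot-finding network's positions were scattered and partly wrong, with some pointing at the look-alike pots. I used tab and rim geometry from the picture instead.
- **Not checked:** I did not measure the bottle, phone, book and eraser again at the end. The fingers' path did not come near them.

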